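# Clear the tape measure out of the clamp and close the glue joint

### The arm

A 6-joint arm with a two-finger parallel gripper is mounted at the origin on a cart in front of the work surface, level with it; the furniture and walls round the work are solid. World frame = base frame: x ahead of the robot, y to its left, z up, the work surface at z = 0. Lengths are in m, angles in degrees, forces in N, time in s.
With the tool pointing down it reaches from about 0.35 to 0.875 m from the base axis. Payload 4.2 kg.
Tool frame: the origin (TCP) lies on the front face of the gripper's body, between the roots of the fingers; the fingertips stand 70 mm ahead of it and the grasp point (between the pads) lies 51 mm ahead of it; x points along the fingers, y is the direction in which the jaws open and shut, and the axes are right-handed (so a half turn about x gives the same grasp; the last joint's range is limited). The gripper opens to 87 mm and grips with 3 to 60 N. Pads are 19 mm wide; open, the fingers measure 117 mm over their backs; the gripper's body (75 mm by 190 mm) begins 51 mm behind the grasp point.
Start: joints at [-51.016, 22.042, 0.453, 0, -68.411, -14.817], TCP at [0.256, -0.57, 0.292] pointing down, gripper open.
Joint ranges: [-179.83, 179.83], [-69.29, 118.12], [-61.27, 80.66], [-181.25, 117.63], [-171.15, -9.14], [-177.46, 177.46]. Speed limits (degrees/s): [159.86, 159.86, 180, 180, 180, 180].

### API

Orientations are given as a 3x3 rotation matrix whose columns are the frame's x, y, z axes.
In Python, from station import r, viewer, spotter gives the robot as it stands.
- The arm moves only by the tool move_arm, never from a script. Its argument "series" is a list that holds one entry, the list of rows, each a list of 7 numbers: the turn, a rotation vector about the world's x, y, z scaled (see below), then the shift along the world's x, y, z scaled (see below), then the opening, from 0 (shut) to 1 (fully open). A call has 1 to 20 rows; each row shifts and turns the pose as measured when the row begins; what a row does not reach is not made up. The controller multiplies each number of a shift by 60 mm and each number of a turn by 8 degrees. A row lasts 1/8 s, in which the tool goes at most 62.5 mm and 10.7 degrees, less where a joint would pass 70% of its speed; a pose out of reach is approached as far as the arm can. A call with a number of a shift or a turn outside -1 to 1 is refused whole. A call with a gripper value outside its range is refused whole. The fingers move at their own pace and stop on an object; the grip force is fixed at half the most. Time passes only in rows, so rows that do not move let the fingers close. It gives the time, the measured TCP pose, the force and the opening at its end, in the units of the state.
- r.sense(): the state, without advancing time (a new reading comes with each control period).
- viewer.capture(name): name is "side" or "top"; returns (picture, depth): 400x640x3 uint8, red, green, blue; 400x640 float32, m along the optical axis (not along the pixel's ray), 0 where there is no reading.
- viewer.camera_params(name): a dict with "mtx" (3x3 intrinsics, pixels), "pose" (4x4, takes a point from camera to world coordinates). Camera axes: x right, y down, z forward; pixel columns grow to the right and rows downward; lengths in m; the calibration is good to about 2 mm. A picture is of the moment at which its call begins. camera_params takes no time and is no camera call.
- r.finish_job(): hands the job in, once; it reports no verdict.
Trained networks look in the newest picture that a camera, given by its name, has taken for a name from the list of things; names that differ only in an ending like _2 or _b are one class to them, and where a whole thing is asked for, a point or a joint stands for the part that bears it (a point fixed in the world has none). Each returns a list of dicts, best first, with "conf" (0 to 1); they miss things now and then, are a little off and sometimes report something else, mostly with a low value. They report only what shows in the picture. A call takes as long as a camera call. They do not tell look-alikes from the thing itself.
- spotter.find_in(camera, name): "centre" ([column, row] in pixels, amid what is visible of it).
- spotter.trace(camera, name): "mask" (400x640 bool, what is visible of it) and "centre" ([column, row] in pixels, amid what is visible of it).
The state is a dict: "time_s": time; "joints": joint angles; "joint_velocities": joint speeds; "effort": joint torques, N m; "tcp_pos": TCP position; "ee_rot": TCP orientation; "wrist_force": force on the tool from outside, world axes, zero at the start; "moment": the same for the moment, N m; "gripper_width": opening from 0.0 (shut) to 1.0 (fully open).
Only numpy, scipy, OpenCV 4.12 (cv2) and the standard library are available. Lean on these libraries where they do the work, as an engineer would, in place of code of your own. Each camera call takes 0.05 s, during which the arm holds its last target.

### The job

The tape measure has been left standing between the jaws of the bar clamp on the glue-up board. Lift it out and stand it upright on the bench top beside the board, then slide the clamp's handle jaw up until it bears snugly on the two wooden strips and closes the joint between them, the strips staying flat on the board. Do not disturb the white tube and the brush beside the board, or the masking tape.

Things in the scene. Friction and masses are not known exactly. Their poses are not given: they have to be found in the camera images.
- glue_board: Plywood glue-up board, 160 x 370 x 12 mm, screwed to the bench; origin at the centre of its underside, x across it, y along it, z up. A trigger bar clamp is held flat on it: bar along y at x = -43 mm, jaws reaching to +x, tops of the jaws 38 mm above the bench; two wooden hold-downs over the bar at y = -140 and +111 mm are 38 mm high. Fixed jaw at its +y end.
- bar_clamp_jaw (a joint): Sliding handle jaw of the clamp (black and orange, with its trigger handle), m: 0 = 34 mm between the pads, each mm of joint opens 1 mm more (up to 0.1), moving the jaw to the board's -y. Closed on both strips (56 mm together) it reads about 0.022. It stays where it is left; it takes about 2 N to slide.
- fixed_pad (a point): Centre of the fixed jaw's pad face, which looks to the board's -y; the pad is 34 mm wide (board x) and 24 mm high. Its height is 25 mm above the bench.
- sliding_pad (a point): Centre of the sliding jaw's pad face, which looks to the board's +y; same size as the fixed pad. It moves with the jaw.
- handle_back (a point): Middle of the back of the sliding jaw's handle, the face that looks to the board's -y: push it to the board's +y to close the clamp. The handle is about 20 mm thick along y, reaches 23 mm to either side of this point along the board's x and from 13 to 37 mm above the bench. Moves with the jaw; the board behind it is clear.
- tape_measure: Yellow and black tape measure standing upright, case 36 mm thick (its own x), from -29 to +39 mm along its own y, 62 mm high; origin under the case, on its underside. At the start it stands on the glue-up board between the sliding pad and the strips, its thickness along the bar; its top is 74 mm above the bench, the strips and jaws beside it are 36 to 38 mm above the bench.
- dark_strip: Dark wooden strip, 84 x 28 x 24 mm (along its own x, y, z); origin at the centre of its underside. It lies flat on the glue-up board between the clamp's pads, its long side about square to the clamp bar, a few mm from the other strip and from the fixed pad at the start.
- pale_strip: Pale wooden strip, 84 x 28 x 24 mm (along its own x, y, z); origin at the centre of its underside. It lies flat on the glue-up board between the clamp's pads, its long side about square to the clamp bar, a few mm from the other strip and from the fixed pad at the start.
- glue_tube: White squeeze tube, 50 x 166 x 33 mm, lying on the bench off the board's -y end; leave it alone. Origin under its middle, length along its own y.
- paint_brush: Flat brush, 41 x 202 x 16 mm, lying on the bench along the board's far side; leave it alone. Origin under its middle, length along its own y.
- masking_tape: Roll of masking tape lying flat on the bench to the right, 100 mm across, 25 mm high; leave it alone. Origin at the centre of its underside.
There are look-alikes about, which are no part of the job. Of the things that look like the tape_measure, the smallest one is meant.

How it is judged:
By the outcome, as a careful person would: the job done as asked, in the order asked, and still so for the second after the job is handed in, with the robot touching nothing.
It also fails if it takes over 45 s, if anything falls off the work surface, if the arm or the gripper's body presses on something with over 40 N, if the wrist force passes 120 N, or if a joint passes its speed limit or range.

## Working session

There is one attempt and no reset: what is moved stays moved. The work goes in short steps, Python scripts to look and compute and a tool call to move; the robot and the scene stay as the last step left them, time stands still between calls to the robot, and variables do not carry over. Pictures are saved under pics/ and viewed, and the job is handed in when it is done.

Besides the shell and the picture viewer there is one more tool, called by a JSON object that holds its "method" and its "body", one argument or row to a line. move_arm: Moves the arm, as the interface text tells. Its arguments: {"type":"object","properties":{"series":{"type":"array","items":{"type":"array","items":{"type":"array","items":{"type":"number","minimum":-1,"maximum":1}}}}},"required":["series"]}

```bash
mkdir -p pics; ls; cat > h.py <<'E'
import numpy as np, cv2
from station import r, viewer, spotter
def cap(n,f=None):
    p,d=viewer.capture(n)
    if f: cv2.imwrite('pics/'+f,cv2.cvtColor(p,cv2.COLOR_RGB2BGR))
    return p,d
def pts(n,d):
    c=viewer.camera_params(n);K=np.array(c['mtx']);T=np.array(c['pose'])
    v,u=np.indices(d.shape)
    X=np.stack([(u-K[0,2])/K[0,0]*d,(v-K[1,2])/K[1,1]*d,d],-1)
    return X@T[:3,:3].T+T[:3,3]
E
python3 - <<'E'
from h import *
s=r.sense();print({k:np.round(v,3).tolist() for k,v in s.items()})
for n in('top','side'):
    p,d=cap(n,n+'0.png');np.save(n+'0.npy',d)
    c=viewer.camera_params(n);print(n,np.round(c['pose'],3).tolist(),np.round(c['mtx'],1).tolist())
    P=pts(n,d)
    for t in ['tape_measure','bar_clamp_jaw','dark_strip','pale_strip','glue_board','masking_tape']:
        for q in spotter.trace(n,t)[:3]:
            m=q['mask']&(d>0);X=P[m]
            print(n,t,round(q['conf'],2),np.round(q['centre']),m.sum(),np.round(np.median(X,0),3),np.round(np.percentile(X,[2,98],axis=0),3).tolist())
E
```

```text
pics
{'time_s': 0.0, 'joints': [-51.015, 22.091, 0.38, -0.03, -68.413, -14.816], 'joint_velocities': [-0.066, -0.083, -0.061, 0.056, -0.004, 0.042], 'effort': [0.001, -39.067, 18.741, 4.22, 0.011, -0.0], 'tcp_pos': [0.256, -0.57, 0.291], 'ee_rot': [[-0.001, -0.409, 0.912], [0.002, 0.912, 0.409], [-1.0, 0.002, -0.0]], 'wrist_force': [0.024, -0.481, -0.244], 'moment': [-0.023, -0.028, -0.018], 'gripper_width': 1.001}
top [[0.006, -0.997, 0.076, 0.42], [-1.0, -0.007, -0.014, -0.337], [0.014, -0.076, -0.997, 0.998], [0.0, 0.0, 0.0, 1.0]] [[415.8, 0.0, 322.3], [0.0, 415.8, 196.9], [0.0, 0.0, 1.0]]
top tape_measure 0.82 [264. 151.] 633 [ 0.593 -0.219  0.072] [[0.558, -0.239, 0.012], [0.632, -0.198, 0.077]]
top tape_measure 0.78 [356. 275.] 666 [ 0.322 -0.413  0.085] [[0.29, -0.444, 0.032], [0.35, -0.383, 0.089]]
top tape_measure 0.76 [281. 270.] 1220 [ 0.324 -0.257  0.084] [[0.27, -0.291, 0.0], [0.37, -0.219, 0.089]]
top bar_clamp_jaw 0.84 [294. 175.] 1398 [ 0.549 -0.286  0.037] [[0.503, -0.333, 0.012], [0.604, -0.24, 0.04]]
top dark_strip 0.56 [247. 152.] 489 [ 0.6   -0.175  0.036] [[0.55
[... 1156 characters left out ...]
] [[0.561, -0.241, 0.019], [0.625, -0.203, 0.075]]
side dark_strip 0.51 [332. 159.] 76 [ 0.561 -0.177  0.03 ] [[0.555, -0.183, 0.011], [0.57, -0.142, 0.038]]
side pale_strip 0.63 [381. 190.] 454 [ 0.672 -0.319  0.014] [[0.646, -0.37, 0.007], [0.694, -0.189, 0.018]]
side pale_strip 0.53 [340. 152.] 201 [ 0.59  -0.138  0.035] [[0.557, -0.204, 0.01], [0.65, -0.096, 0.074]]
side glue_board 0.83 [339. 194.] 4474 [ 0.55  -0.319  0.013] [[0.471, -0.432, 0.004], [0.655, -0.084, 0.039]]
side masking_tape 0.8 [330. 298.] 816 [ 0.452 -0.628  0.023] [[0.394, -0.685, 0.002], [0.485, -0.592, 0.026]]
side masking_tape 0.47 [344. 240.] 842 [ 0.524 -0.469  0.016] [[0.449, -0.495, 0.004], [0.6, -0.45, 0.033]]
```

```bash
python3 - <<'E'
import cv2
a=cv2.imread('pics/top0.png')
cv2.imwrite('pics/t1.png',cv2.resize(a[90:310,150:470],(800,550),interpolation=cv2.INTER_CUBIC))
a=cv2.imread('pics/side0.png')
cv2.imwrite('pics/s1.png',cv2.resize(a[100:340,180:500],(800,600),interpolation=cv2.INTER_CUBIC))
E
```

```text
(no output)
```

View pics/t1.png

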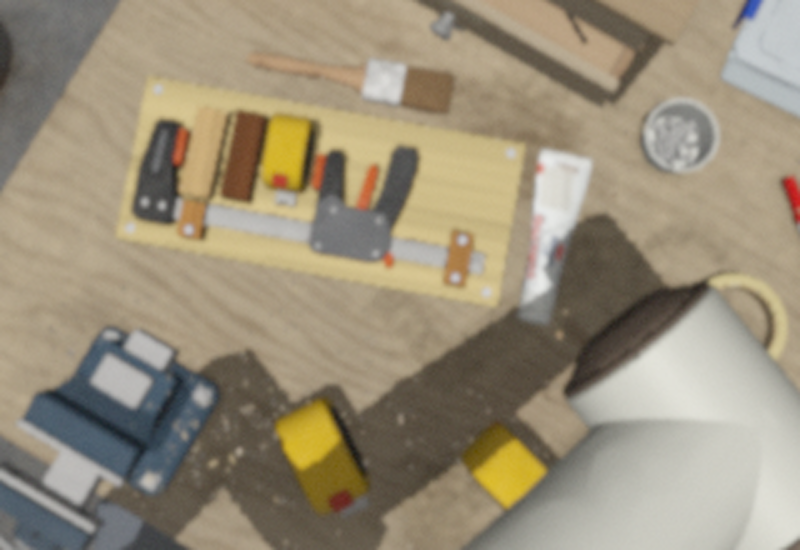

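View pics/s1.png

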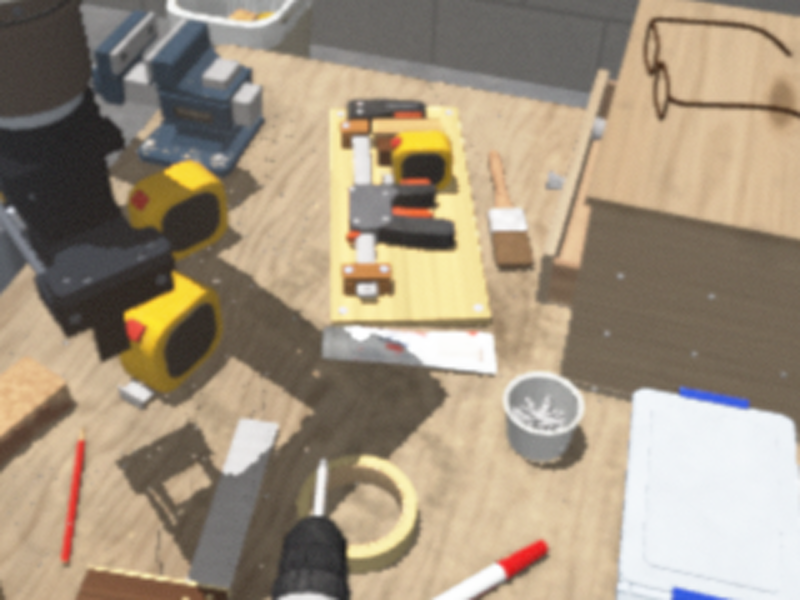

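View pics/top0.png

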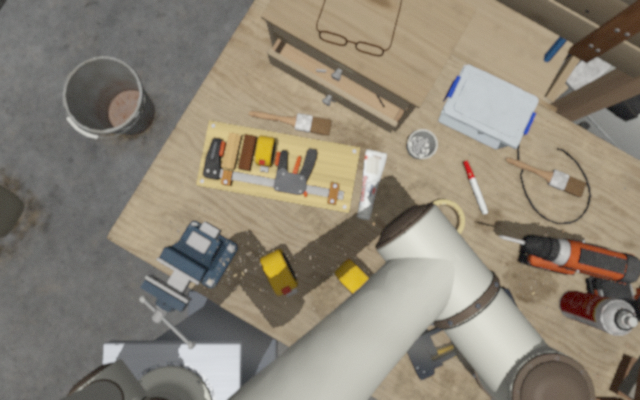

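The clamp is at crop-top (120–520, 80–300), and the smallest tape measure is the one in it, at full-picture (264,151). The two others, at (281,270) and (356,275), are bigger look-alikes standing near the robot. Next I'll fit the board frame and the parts in it.

```bash
cat >> h.py <<'E'
def rect(X):
    return cv2.minAreaRect(X[:,:2].astype(np.float32)*1000)
E
python3 - <<'E'
from h import *
d=np.load('top0.npy');P=pts('top',d)
viewer.capture('top')
q=spotter.trace('top','glue_board')[0];m=q['mask']
X=P[m&(d>0)];X=X[abs(X[:,2]-.0125)<.006]
rc=rect(X);print(rc,np.round(cv2.boxPoints(rc)))
# full region
k=cv2.morphologyEx(m.astype(np.uint8),cv2.MORPH_CLOSE,np.ones((25,25)))
(c,s,a)=rc
B=cv2.boxPoints(rc)
e=B[1]-B[0];e2=B[2]-B[1]
l=e if np.hypot(*e)>np.hypot(*e2) else e2
by=l/np.hypot(*l); by=by*np.sign(by[1]); bx=np.array([by[1],-by[0]])
print('by',by,'yaw',np.degrees(np.arctan2(bx[1],bx[0])))
R=np.stack([bx,by],1);C=np.array(c)
print('centre',C)
np.savez('board.npz',C=C,R=R)
def loc(X): return (X[:,:2]*1000-C)@R
for t,i in [('tape_measure',0),('dark_strip',0),('pale_strip',0),('bar_clamp_jaw',0)]:
    m=spotter.trace('top',t)[i]['mask']&(d>0);X=P[m]
    zt=np.percentile(X[:,2],90);T=X[X[:,2]>zt-.008]
    L=loc(T);print(t,'ztop',zt.round(4),'med',np.median(L,0).round(1),np.percentile(L,[2,98],axis=0).round(1).tolist(),rect(T))
# height map in board frame
A=P[d>0];L=loc(A);
H=np.zeros((95,60))
ij=np.stack([(190-L[:,1])//4,(L[:,0]+120)//4],1).astype(int)
ok=(ij[:,0]>=0)&(ij[:,0]<95)&(ij[:,1]>=0)&(ij[:,1]<60)
for (i,j),z in zip(ij[ok],A[ok,2]*1000): H[i,j]=max(H[i,j],z)
im=cv2.resize(np.clip(H*3,0,255).astype(np.uint8),(480,760)[::1],interpolation=cv2.INTER_NEAREST)
cv2.imwrite('pics/hm.png',im[:600])
for i in range(55,80): print(int(190-4*i-2),[int(v) for v in H[i,20:50]])
E
```

```text
((570.4779663085938, -244.9034881591797), (369.7536315917969, 160.29922485351562), 80.17353820800781) [[ 460. -413.]
 [ 618. -441.]
 [ 681.  -76.]
 [ 523.  -49.]]
by [0.17066467 0.98532915] yaw -9.8264675
centre [ 570.47796631 -244.90348816]
tape_measure ztop 0.0877 med [-242.   -51.6] [[-279.1, -84.9], [-203.7, -16.9]] ((321.0040283203125, -254.72940063476562), (89.67659759521484, 51.8470344543457), 25.048551559448242)
dark_strip ztop 0.0381 med [16.6 74.6] [[-23.9, 61.7], [55.7, 88.5]] ((599.40185546875, -173.36041259765625), (28.666601181030273, 83.57420349121094), 79.62420654296875)
pale_strip ztop 0.038 med [ 12.2 111.1] [[-27.3, 98.2], [52.3, 125.2]] ((602.1008911132812, -136.76182556152344), (28.141794204711914, 83.68549346923828), 78.95057678222656)
bar_clamp_jaw ztop 0.0392 med [-16.6 -43.6] [[-58.9, -82.6], [44.6, 0.5]] ((556.8619995117188, -286.49053955078125), (94.19058990478516, 109.69549560546875), 84.57989501953125)
-32 [37, 39, 39, 37, 39, 39, 39, 15, 10, 13, 13, 13, 12, 13, 14, 12, 13, 12, 14, 13, 11, 15, 12, 12, 11, 13, 12, 12, 11, 13]
-36 [38, 38, 39, 36, 39, 37, 3
[... 2259 characters left out ...]
, 14, 13, 12, 14, 13, 10, 13, 12, 10, 16, 14, 14, 12, 13, 12, 12, 12, 14]
-112 [28, 26, 11, 12, 13, 11, 14, 15, 12, 13, 12, 14, 15, 14, 11, 12, 15, 13, 12, 16, 12, 14, 10, 14, 10, 12, 14, 11, 12, 12]
-116 [29, 27, 12, 16, 14, 13, 12, 13, 13, 11, 11, 12, 12, 13, 13, 12, 13, 14, 13, 14, 13, 10, 14, 11, 13, 13, 12, 14, 13, 14]
-120 [28, 27, 16, 13, 11, 14, 12, 9, 12, 13, 16, 13, 8, 12, 13, 12, 14, 12, 12, 14, 15, 11, 13, 14, 11, 12, 15, 15, 12, 13]
-124 [30, 30, 12, 12, 15, 13, 13, 14, 14, 14, 11, 12, 12, 16, 14, 10, 14, 11, 10, 13, 13, 13, 10, 12, 14, 13, 11, 13, 13, 11]
-128 [38, 30, 13, 36, 12, 14, 12, 14, 12, 12, 13, 11, 14, 10, 14, 13, 14, 13, 14, 12, 12, 13, 14, 9, 11, 13, 13, 10, 14, 10]
```

```bash
python3 - <<'E'
from h import *
b=np.load('board.npz');C,R=b['C'],b['R']
d=np.load('top0.npy');P=pts('top',d);A=P[d>0];L=(A[:,:2]*1000-C)@R
s=(L[:,0]>-60)&(L[:,0]<75)&(L[:,1]>-10)&(L[:,1]<70)&(A[:,2]>.055)
T=A[s];l=L[s];print(s.sum(),np.percentile(l,[1,50,99],axis=0).round(1).tolist(),np.percentile(T[:,2],[50,95]),rect(T),'boardframe',cv2.minAreaRect(l.astype(np.float32)))
d=np.load('side0.npy');P=pts('side',d);A=P[d>0];L=(A[:,:2]*1000-C)@R
s=(L[:,0]>-60)&(L[:,0]<75)&(L[:,1]>-10)&(L[:,1]<70)&(A[:,2]>.055)
T=A[s];l=L[s];print('side',s.sum(),np.percentile(l,[1,50,99],axis=0).round(1).tolist(),np.percentile(T[:,2],[50,95]),cv2.minAreaRect(l.astype(np.float32)))
# placing area heights around board-frame (-140, y)
for n in('top','side'):
    d=np.load(n+'0.npy');P=pts(n,d);A=P[d>0];L=(A[:,:2]*1000-C)@R
    H=np.full((30,16),-1.)
    ij=np.stack([(200-L[:,1])//15,(-70-L[:,0])//15],1).astype(int)
    ok=((ij>=0)&(ij<[30,16])).all(1)
    for (i,j),z in zip(ij[ok],A[ok,2]*1000): H[i,j]=max(H[i,j],z)
    for i in range(30): print(200-15*i-7,[int(v) for v in H[i]])
E
```

```text
501 [[-10.2, 12.7], [21.1, 30.0], [55.6, 49.7]] [0.07254914 0.07610636] ((598.5523071289062, -217.5905303955078), (38.96815872192383, 67.26752471923828), 81.26934051513672) boardframe ((23.00113296508789, 31.703556060791016), (67.26753997802734, 38.96816635131836), 1.0958315134048462)
side 293 [[-13.6, 9.8], [19.6, 18.7], [52.2, 46.5]] [0.07110704 0.07476021] ((20.047351837158203, 28.612051010131836), (68.5945053100586, 39.021583557128906), 2.9360673427581787)
193 [3, 2, 3, 4, 3, 2, 5, 15, 19, 18, 136, 141, 138, -1, 139, 140]
178 [15, 3, 3, 2, 2, 3, 23, 19, 18, 107, 142, 143, 140, 84, 134, 140]
163 [15, 3, 2, 3, 3, 4, 22, 96, 96, 105, 140, 141, 139, 135, 87, 139]
148 [16, 2, 3, 5, 2, 3, 96, 110, 112, 112, 140, 141, 143, 139, 88, 141]
133 [15, 3, 3, 2, 3, 83, 93, 112, 115, 111, 111, 141, 141, 139, 85, 83]
118 [15, 3, 4, 3, 3, 2, 86, 109, 112, 112, 110, 143, 141, 140, 139, 23]
103 [15, 2, 3, 3, 2, 4, 86, 97, 111, 112, 108, 140, 141, 142, 139, 24]
88 [16, 3, 3, 6, 2, 2, 82, 84, 97, 98, 97, 108, 139, 22, 17, 14]
73 [14, 3, 3, 2, 2, 3, 2, 2, 19, 26, 20, 20, 17, 13, 2, 3]
58 [15, 3, 2, 4, 
[... 2549 characters left out ...]
9, 84, -1]
-92 [14, 1, 0, 1, 3, 3, 0, 2, 1, 1, 2, 80, 83, 81, -1, -1]
-107 [14, 1, 2, 2, 1, 1, 2, 3, 2, 2, 0, 0, -1, -1, -1, -1]
-122 [13, 1, 1, 2, 2, 3, 3, 2, 4, 0, -1, -1, -1, -1, -1, -1]
-137 [14, 2, 1, 1, 0, 2, 3, 2, 2, -1, -1, -1, -1, -1, -1, -1]
-152 [14, 3, 1, 3, 1, 2, 2, 1, 2, -1, -1, -1, -1, -1, -1, -1]
-167 [14, 2, 0, 2, 1, 2, 1, 2, 2, -1, -1, -1, -1, -1, -1, -1]
-182 [15, 2, 1, 2, 2, 3, 2, 1, 1, 79, 84, -1, -1, -1, -1, -1]
-197 [-1, 1, 2, 2, 1, 2, 1, 67, 81, 85, 87, -1, 548, -1, -1, -1]
-212 [32, 34, 2, 3, 2, 1, 2, 71, 87, 89, 88, 555, 553, -1, -1, 0]
-227 [33, 558, 1, 1, 2, 3, 1, 1, 86, 89, 559, 558, 86, -1, 2, 1]
-242 [544, 559, 563, 2, 2, 2, 1, 2, 4, 563, 561, 88, 88, 83, 1, 2]
```

{"method": "move_arm", "body": {
  "series": [
    [[0,0,-0.7,0.63,0.65,-0.1,1],[0,0,-0.7,0.63,0.65,-0.1,1],[0,0,-0.7,0.63,0.65,-0.1,1],[0,0,-0.7,0.63,0.65,-0.1,1],[0,0,-0.7,0.63,0.65,-0.1,1],[0,0,-0.7,0.63,0.65,-0.1,1],[0,0,0,0.63,0.65,-0.1,1],[0,0,0,0.63,0.65,-0.1,1]]
  ]
}}

```text
time_s: 2.0
tcp_pos: [0.5643, -0.2512, 0.2444]
ee_rot: [[0.003, 0.191, 0.982], [-0.004, 0.982, -0.191], [-1.0, -0.004, 0.003]]
wrist_force: [0.3, -0.9, 0.1]
gripper_width: 0.999
```

{"method": "move_arm", "body": {
  "series": [
    [[0,0,0.19,0.4,0.4,-0.3,1],[0,0,0,0.15,0.15,-0.6,1],[0,0,0,0,0,0,1],[0,0,0,0,0,0,1]]
  ]
}}

```text
time_s: 2.5
tcp_pos: [0.6016, -0.214, 0.1905]
ee_rot: [[0.006, 0.157, 0.988], [-0.005, 0.988, -0.157], [-1.0, -0.005, 0.006]]
wrist_force: [0.6, -0.2, 0.2]
gripper_width: 1.003
```

```bash
python3 - <<'E'
from h import *
s=r.sense();print(s['tcp_pos'],np.round(s['ee_rot'],3).tolist(),np.round(s['joints'],1))
p,d=cap('side','s2.png');
a=cv2.imread('pics/s2.png')
cv2.imwrite('pics/s2c.png',cv2.resize(a[60:240,240:480],(800,600),interpolation=cv2.INTER_CUBIC))
E
```

```text
[ 0.60159577 -0.21397355  0.19048645] [[0.006, 0.157, 0.988], [-0.005, 0.988, -0.157], [-1.0, -0.005, 0.006]] [ -5.   27.9  -5.7   0.3 -56.1 -94.3]
```

View pics/s2c.png

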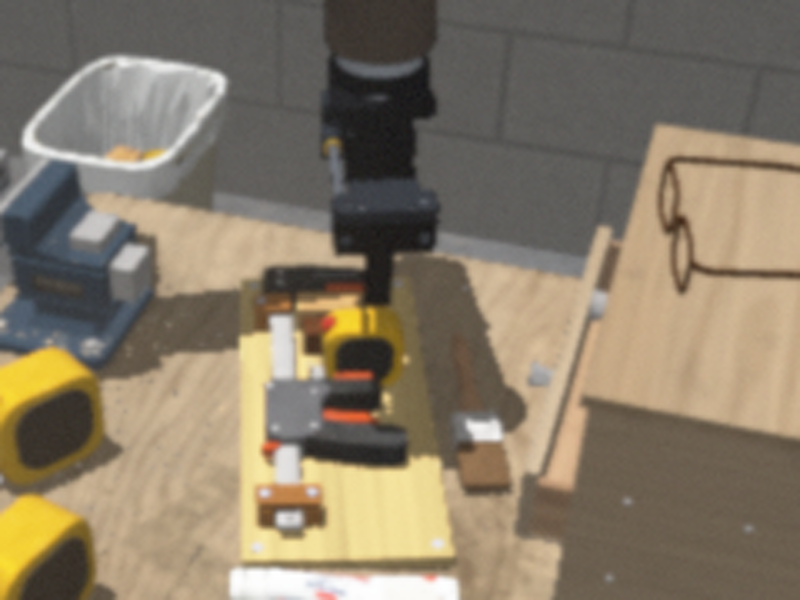

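The open gripper is above the clamped tape, which is at crop (365,340). I'll go down beside it now.

{"method": "move_arm", "body": {
  "series": [
    [[0,0,0,-0.07,-0.075,-0.4,1],[0,0,0,0,0,-0.4,1],[0,0,0,0,0,-0.2,1],[0,0,0,0,0,0,1],[0,0,0,0,0,0,1]]
  ]
}}

```text
time_s: 3.18
tcp_pos: [0.5984, -0.2226, 0.1373]
ee_rot: [[0.019, 0.162, 0.987], [-0.008, 0.987, -0.161], [-1.0, -0.005, 0.02]]
wrist_force: [-0.2, 0.4, 0.8]
gripper_width: 1.001
```

{"method": "move_arm", "body": {
  "series": [
    [[0.06,0.14,0,-0.01,0.07,-0.2,1],[0,0,0,0,0,-0.18,1],[0,0,0,0,0,0,1]]
  ]
}}

```text
time_s: 3.55
tcp_pos: [0.5984, -0.218, 0.1143]
ee_rot: [[0.0, 0.161, 0.987], [0.001, 0.987, -0.161], [-1.0, 0.001, -0.0]]
wrist_force: [0.5, -0.7, 0.5]
gripper_width: 0.999
```

{"method": "move_arm", "body": {
  "series": [
    [[0,0,0,0,0,0,0.55],[0,0,0,0,0,0,0.42],[0,0,0,0,0,0,0.2],[0,0,0,0,0,0,0.2],[0,0,0,0,0,0,0.2]]
  ]
}}

```text
time_s: 4.18
tcp_pos: [0.5988, -0.218, 0.1149]
ee_rot: [[0.001, 0.161, 0.987], [0.0, 0.987, -0.161], [-1.0, 0.001, 0.001]]
wrist_force: [-0.1, -0.1, 0.7]
gripper_width: 0.516
```

{"method": "move_arm", "body": {
  "series": [
    [[0,0,0,0,0,0,0.2],[0,0,0,0,0,0,0.2],[0,0,0,0,0,0,0.2]]
  ]
}}

```text
time_s: 4.55
tcp_pos: [0.5989, -0.218, 0.1149]
ee_rot: [[0.001, 0.161, 0.987], [0.0, 0.987, -0.161], [-1.0, 0.001, 0.001]]
wrist_force: [0.5, -0.6, -0.0]
gripper_width: 0.412
```

Gripped at 36 mm. Next is a straight lift, then on to the bench spot.

{"method": "move_arm", "body": {
  "series": [
    [[0,0,0,0,0,0,0.2],[0,0,0,0,0,0.3,0.2],[0,0,0,0,0,0.5,0.2],[0,0,0,0,0,0.5,0.2],[0,0,0,0,0,0,0.2],[0,0,0,0,0,0,0.2]]
  ]
}}

```text
time_s: 5.3
tcp_pos: [0.5968, -0.2175, 0.1952]
ee_rot: [[-0.003, 0.162, 0.987], [0.002, 0.987, -0.162], [-1.0, 0.002, -0.003]]
wrist_force: [-0.1, 0.2, -3.2]
gripper_width: 0.412
```

```bash
python3 - <<'E'
from h import *
s=r.sense();print(s['tcp_pos'],np.round(s['ee_rot'],3).tolist(),s['gripper_width'])
p,d=cap('side','s3.png');
a=cv2.imread('pics/s3.png')
cv2.imwrite('pics/s3c.png',cv2.resize(a[60:240,240:480],(800,600),interpolation=cv2.INTER_CUBIC))
E
```

```text
[ 0.59682652 -0.21750517  0.19521291] [[-0.003, 0.162, 0.987], [0.002, 0.987, -0.162], [-1.0, 0.002, -0.003]] 0.41240545376165494
```

View pics/s3c.png

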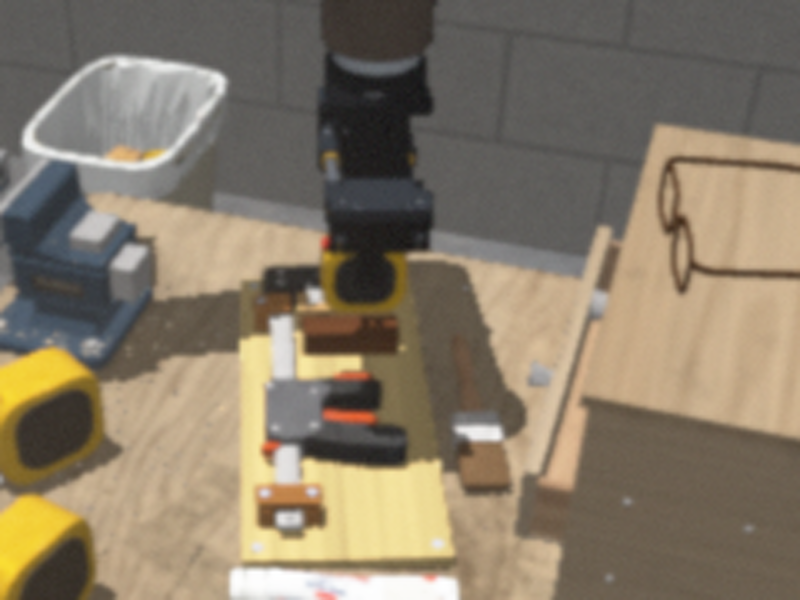

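{"method": "move_arm", "body": {
  "series": [
    [[0,0,0,-0.7,-0.42,0,0.2],[0,0,0,-0.7,-0.42,0,0.2],[0,0,0,-0.7,-0.42,0,0.2],[0,0,0,-0.5,-0.3,-0.2,0.2],[0,0,0,0,0,-0.3,0.2],[0,0,0,0,0,-0.2,0.2],[0,0,0,0,0,0,0.2],[0,0,0,0,0,0,0.2]]
  ]
}}

```text
time_s: 6.35
tcp_pos: [0.4336, -0.3118, 0.1442]
ee_rot: [[-0.016, 0.161, 0.987], [0.006, 0.987, -0.16], [-1.0, 0.003, -0.016]]
wrist_force: [0.1, 0.1, -2.9]
gripper_width: 0.411
```

{"method": "move_arm", "body": {
  "series": [
    [[-0.04,-0.11,0,-0.13,-0.15,0,0.2],[0,0,0,0,0,-0.25,0.2],[0,0,0,0,0,-0.2,0.2],[0,0,0,0,0,0,0.2],[0,0,0,0,0,0,0.2]]
  ]
}}

```text
time_s: 6.98
tcp_pos: [0.4261, -0.3212, 0.1159]
ee_rot: [[0.002, 0.159, 0.987], [-0.001, 0.987, -0.159], [-1.0, -0.0, 0.002]]
wrist_force: [0.4, 0.5, -3.4]
gripper_width: 0.409
```

{"method": "move_arm", "body": {
  "series": [
    [[0,0,0,0,0,-0.17,0.2],[0,0,0,0,0,0,0.2],[0,0,0,0,0,0,0.2]]
  ]
}}

```text
time_s: 7.35
tcp_pos: [0.4266, -0.3213, 0.1053]
ee_rot: [[0.003, 0.159, 0.987], [-0.001, 0.987, -0.159], [-1.0, -0.001, 0.003]]
wrist_force: [0.5, -0.4, -1.9]
gripper_width: 0.415
```

{"method": "move_arm", "body": {
  "series": [
    [[0,0,0,0,0,-0.03,0.2],[0,0,0,0,0,-0.01,0.2],[0,0,0,0,0,0,0.2]]
  ]
}}

```text
time_s: 7.72
tcp_pos: [0.4268, -0.3213, 0.1031]
ee_rot: [[0.004, 0.159, 0.987], [-0.001, 0.987, -0.159], [-1.0, -0.001, 0.004]]
wrist_force: [0.1, -0.2, -2.7]
gripper_width: 0.413
```

{"method": "move_arm", "body": {
  "series": [
    [[0,-0.02,0,0,0,-0.02,0.2],[0,0,0,0,0,0,0.2]]
  ]
}}

```text
time_s: 7.98
tcp_pos: [0.4269, -0.3214, 0.1031]
ee_rot: [[0.007, 0.158, 0.987], [-0.002, 0.987, -0.158], [-1.0, -0.001, 0.007]]
wrist_force: [-0.5, -0.4, -2.8]
gripper_width: 0.403
```

{"method": "move_arm", "body": {
  "series": [
    [[0.01,0.06,0,0,0,-0.04,0.2],[0,0,0,0,0,0,0.2],[0,0,0,0,0,0,0.2]]
  ]
}}

```text
time_s: 8.35
tcp_pos: [0.4281, -0.3215, 0.103]
ee_rot: [[0.001, 0.157, 0.988], [-0.002, 0.988, -0.157], [-1.0, -0.002, 0.001]]
wrist_force: [0.1, -0.1, -3.0]
gripper_width: 0.409
```

{"method": "move_arm", "body": {
  "series": [
    [[0,0,0,0,0,-0.06,0.2],[0,0,0,0,0,0,0.2]]
  ]
}}

```text
time_s: 8.6
tcp_pos: [0.4285, -0.3216, 0.1034]
ee_rot: [[0.001, 0.156, 0.988], [-0.003, 0.988, -0.156], [-1.0, -0.003, 0.001]]
wrist_force: [0.2, 0.4, -2.3]
gripper_width: 0.411
```

```bash
python3 - <<'E'
from h import *
for i in range(3):
    s=r.sense();print(s['tcp_pos'],np.round(s['wrist_force'],2))
p,d=cap('side','s4.png');
a=cv2.imread('pics/s4.png')
cv2.imwrite('pics/s4c.png',cv2.resize(a[110:290,190:430],(800,600),interpolation=cv2.INTER_CUBIC))
P=pts('side',d);m=(d>0)&(abs(P[...,0]-.427)<.06)&(abs(P[...,1]+.33)<.05)
hsv=cv2.cvtColor(p,cv2.COLOR_RGB2HSV);y=m&(hsv[...,0]>18)&(hsv[...,0]<32)&(hsv[...,1]>150)
print(y.sum(),np.percentile(P[y],[1,50,99],axis=0).round(4))
E
```

```text
[ 0.4285458  -0.32160663  0.10337345] [ 0.17  0.44 -2.28]
[ 0.4285458  -0.32160663  0.10337345] [ 0.17  0.44 -2.28]
[ 0.4285458  -0.32160663  0.10337345] [ 0.17  0.44 -2.28]
83 [[ 0.3936 -0.3466  0.0053]
 [ 0.4352 -0.3413  0.0167]
 [ 0.4542 -0.333   0.041 ]]
```

View pics/s4c.png

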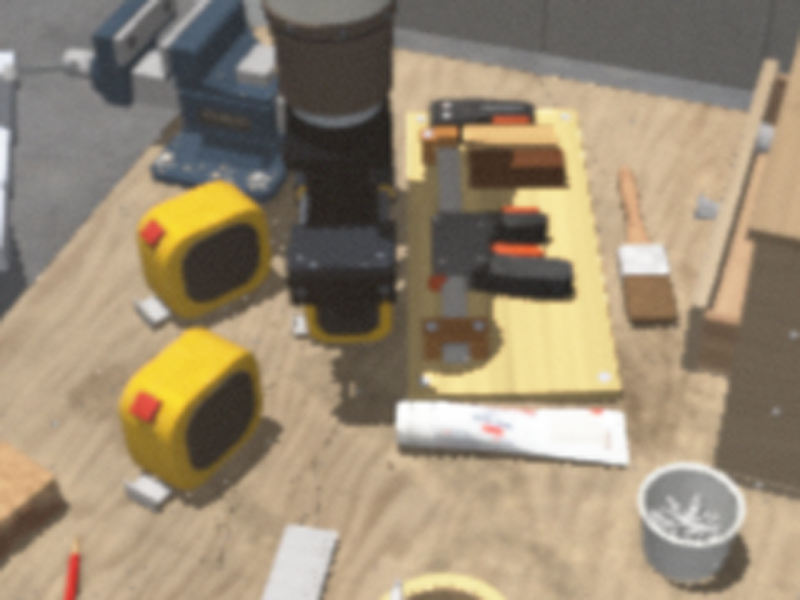

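{"method": "move_arm", "body": {
  "series": [
    [[0,0,0,0,0,-0.08,0.2],[0,0,0,0,0,0,0.2]]
  ]
}}

```text
time_s: 8.9
tcp_pos: [0.4292, -0.3218, 0.1027]
ee_rot: [[0.001, 0.154, 0.988], [-0.004, 0.988, -0.154], [-1.0, -0.004, 0.002]]
wrist_force: [0.3, -0.5, -2.7]
gripper_width: 0.412
```

{"method": "move_arm", "body": {
  "series": [
    [[0,0,0,0,0,-0.08,0.2]]
  ]
}}

```text
time_s: 9.02
tcp_pos: [0.4299, -0.322, 0.1014]
ee_rot: [[0.001, 0.152, 0.988], [-0.006, 0.988, -0.152], [-1.0, -0.005, 0.002]]
wrist_force: [-8.4, 10.9, 40.6]
gripper_width: 0.41
```

On the bench: the force rose when I pushed. I'll ease off and release.

{"method": "move_arm", "body": {
  "series": [
    [[0,0,0,0,0,0.01,0.2],[0,0,0,0,0,0,0.2],[0,0,0,0,0,0,0.5],[0,0,0,0,0,0,0.7],[0,0,0,0,0,0,0.8],[0,0,0,0,0,0,0.8]]
  ]
}}

```text
time_s: 9.78
tcp_pos: [0.4296, -0.3223, 0.0998]
ee_rot: [[-0.001, 0.152, 0.988], [-0.005, 0.988, -0.152], [-1.0, -0.005, -0.0]]
wrist_force: [-0.5, -0.5, -0.8]
gripper_width: 0.744
```

{"method": "move_arm", "body": {
  "series": [
    [[0,0,0,0,0,0.4,0.8],[0,0,0,0,0,0.7,0.8],[0,0,0,0,0,0.7,0.8],[0,0,0,0,0,0,0.3],[0,0,0,0.6,-0.1,0,0],[0,0,0,0.6,-0.1,0,0],[0,0,0,0.6,0,0,0],[0,0,0,0,0,0,0]]
  ]
}}

```text
time_s: 10.78
tcp_pos: [0.5377, -0.3335, 0.2069]
ee_rot: [[-0.007, 0.154, 0.988], [-0.001, 0.988, -0.154], [-1.0, -0.003, -0.007]]
wrist_force: [-0.1, -0.3, -0.1]
gripper_width: 0.315
```

```bash
python3 - <<'E'
from h import *
b=np.load('board.npz');C,R=b['C'],b['R']
for n in('side','top'):
    p,d=cap(n,n+'5.png')
    P=pts(n,d);A=P[d>0];L=(A[:,:2]*1000-C)@R
    s=(abs(L[:,0]+135)<50)&(abs(L[:,1]+100)<50)&(A[:,2]>.045)&(A[:,2]<.09);
    if s.sum()>5: print(n,'tape',s.sum(),np.percentile(A[s,2],95),np.median(L[s],0),cv2.minAreaRect(L[s].astype(np.float32)))
    s=(L[:,0]>0)&(L[:,0]<45)&(L[:,1]>-105)&(L[:,1]<-55)&(A[:,2]>.030)&(A[:,2]<.042)
    print(n,'handle',s.sum(),np.percentile(L[s],[1,99],axis=0).round(1))
    for t in ['dark_strip','pale_strip']:
        m=spotter.trace(n,t)[0]['mask']&(d>0);X=P[m];l=(X[:,:2]*1000-C)@R;l=l[abs(X[:,2]-.037)<.006]
        print(t,np.median(l,0).round(1),np.percentile(l,[2,98],axis=0).round(1).tolist())
a=cv2.imread('pics/side5.png')
cv2.imwrite('pics/s5c.png',cv2.resize(a[110:290,190:430],(800,600),interpolation=cv2.INTER_CUBIC))
a=cv2.imread('pics/top5.png')
cv2.imwrite('pics/t5c.png',cv2.resize(a[90:270,180:420],(800,600),interpolation=cv2.INTER_CUBIC))
E
```

```text
side tape 346 0.06303160193441945 [-129.41518481 -111.45726568] ((-130.2047882080078, -103.52501678466797), (66.56241607666016, 39.932159423828125), 0.7702473998069763)
side handle 142 [[  0.6 -88.4]
 [ 44.6 -60.6]]
  return _methods._mean(a, axis=axis, dtype=dtype,
  ret = um.true_divide(
Traceback (most recent call last):
IndexError: index -1 is out of bounds for axis 0 with size 0
```

```bash
python3 - <<'E'
import cv2
a=cv2.imread('pics/side5.png')
cv2.imwrite('pics/s5c.png',cv2.resize(a[110:290,190:430],(800,600),interpolation=cv2.INTER_CUBIC))
E
```

```text
(no output)
```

View pics/s5c.png

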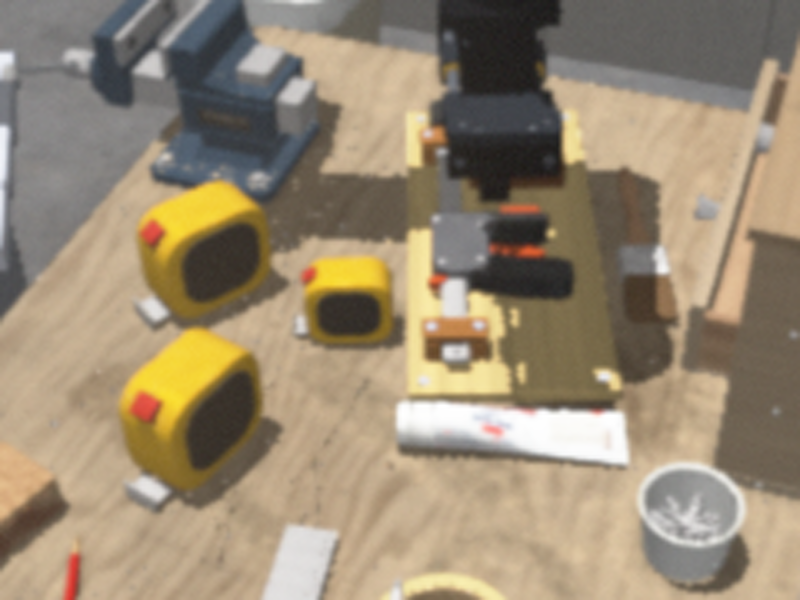

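{"method": "move_arm", "body": {
  "series": [
    [[0,0.05,0.05,0.6,-0.6,0,0],[0,0,0,0,0,0,0],[0,0,0,0,0,0,0],[0,0,0,0,0,-0.5,0],[0,0,0,0,0,-0.4,0],[0,0,0,0,0,0,0],[0,0,0,0,0,0,0]]
  ]
}}

```text
time_s: 11.75
tcp_pos: [0.565, -0.368, 0.1527]
ee_rot: [[-0.02, 0.149, 0.989], [0.002, 0.989, -0.149], [-1.0, -0.001, -0.02]]
wrist_force: [0.6, -0.1, 0.1]
gripper_width: 0.007
```

{"method": "move_arm", "body": {
  "series": [
    [[0,-0.14,-0.15,0.15,-0.07,-0.2,0],[0,0,0,0,0,-0.4,0],[0,0,0,0,0,-0.3,0],[0,0,0,0,0,0,0],[0,0,0,0,0,0,0]]
  ]
}}

```text
time_s: 12.38
tcp_pos: [0.577, -0.3735, 0.1003]
ee_rot: [[0.009, 0.172, 0.985], [-0.001, 0.985, -0.172], [-1.0, 0.0, 0.009]]
wrist_force: [-0.9, 0.0, 0.8]
gripper_width: 0.009
```

{"method": "move_arm", "body": {
  "series": [
    [[0,0.06,0,0,0,-0.16,0],[0,0,0,0,0,0,0],[0,0,0,0,0,0,0]]
  ]
}}

```text
time_s: 12.75
tcp_pos: [0.5778, -0.3738, 0.0915]
ee_rot: [[0.003, 0.172, 0.985], [-0.002, 0.985, -0.172], [-1.0, -0.002, 0.003]]
wrist_force: [0.7, 0.7, 0.1]
gripper_width: 0.009
```

```bash
python3 - <<'E'
from h import *
p,d=cap('side','s6.png');
a=cv2.imread('pics/s6.png')
cv2.imwrite('pics/s6c.png',cv2.resize(a[110:260,280:480],(800,600),interpolation=cv2.INTER_CUBIC))
E
```

```text
(no output)
```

View pics/s6c.png

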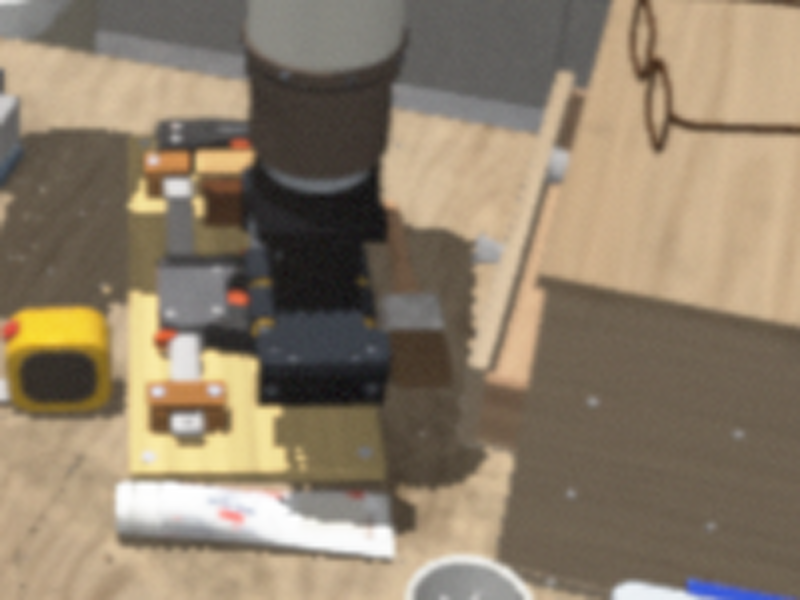

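{"method": "move_arm", "body": {
  "series": [
    [[0,0,0,0.04,0.25,0,0],[0,0,0,0.04,0.25,0,0],[0,0,0,0.04,0.25,0,0],[0,0,0,0.04,0.25,0,0]]
  ]
}}

```text
time_s: 13.3
tcp_pos: [0.5879, -0.3108, 0.0918]
ee_rot: [[0.004, 0.173, 0.985], [-0.003, 0.985, -0.173], [-1.0, -0.003, 0.005]]
wrist_force: [-0.4, -3.0, -0.8]
gripper_width: 0.006
```

{"method": "move_arm", "body": {
  "series": [
    [[0,0,0,0.03,0.17,0,0],[0,0,0,0.02,0.12,0,0]]
  ]
}}

```text
time_s: 13.55
tcp_pos: [0.5913, -0.2912, 0.0919]
ee_rot: [[0.004, 0.171, 0.985], [-0.004, 0.985, -0.171], [-1.0, -0.003, 0.004]]
wrist_force: [-0.1, -2.1, -0.3]
gripper_width: 0.003
```

{"method": "move_arm", "body": {
  "series": [
    [[0,0,0,0.02,0.1,0,0]]
  ]
}}

```text
time_s: 13.68
tcp_pos: [0.5925, -0.2847, 0.0919]
ee_rot: [[0.004, 0.171, 0.985], [-0.004, 0.985, -0.171], [-1.0, -0.003, 0.004]]
wrist_force: [0.6, -2.2, -0.7]
gripper_width: 0.007
```

{"method": "move_arm", "body": {
  "series": [
    [[0,0,0,0.02,0.08,0,0]]
  ]
}}

```text
time_s: 13.8
tcp_pos: [0.5935, -0.2797, 0.0919]
ee_rot: [[0.003, 0.171, 0.985], [-0.004, 0.985, -0.171], [-1.0, -0.003, 0.003]]
wrist_force: [-0.7, -2.9, -0.3]
gripper_width: 0.003
```

```bash
python3 - <<'E'
from h import *
b=np.load('board.npz');C,R=b['C'],b['R']
p,d=cap('side','s7.png');
a=cv2.imread('pics/s7.png')
cv2.imwrite('pics/s7c.png',cv2.resize(a[110:260,280:480],(800,600),interpolation=cv2.INTER_CUBIC))
p,d=cap('top','t7.png');
a=cv2.imread('pics/t7.png')
cv2.imwrite('pics/t7c.png',cv2.resize(a[90:240,180:380],(800,600),interpolation=cv2.INTER_CUBIC))
E
```

```text
(no output)
```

View pics/s7c.png

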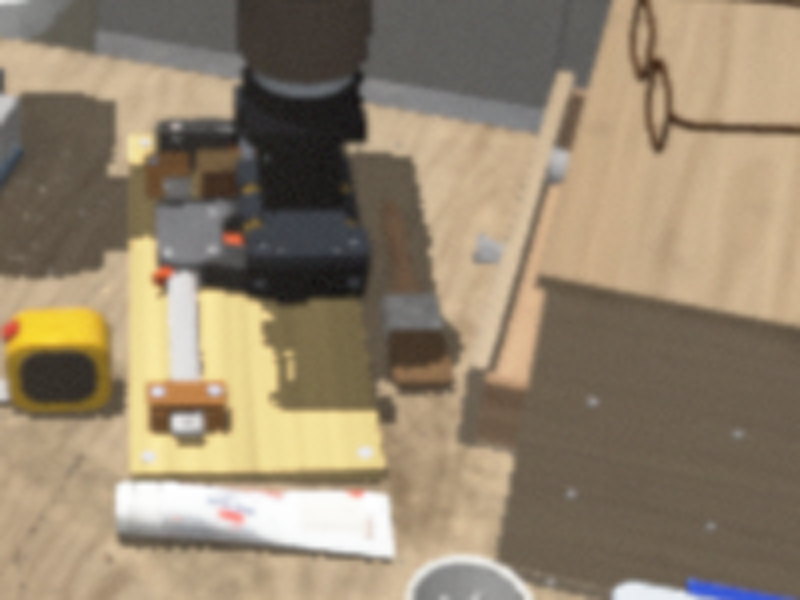

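View pics/t7c.png

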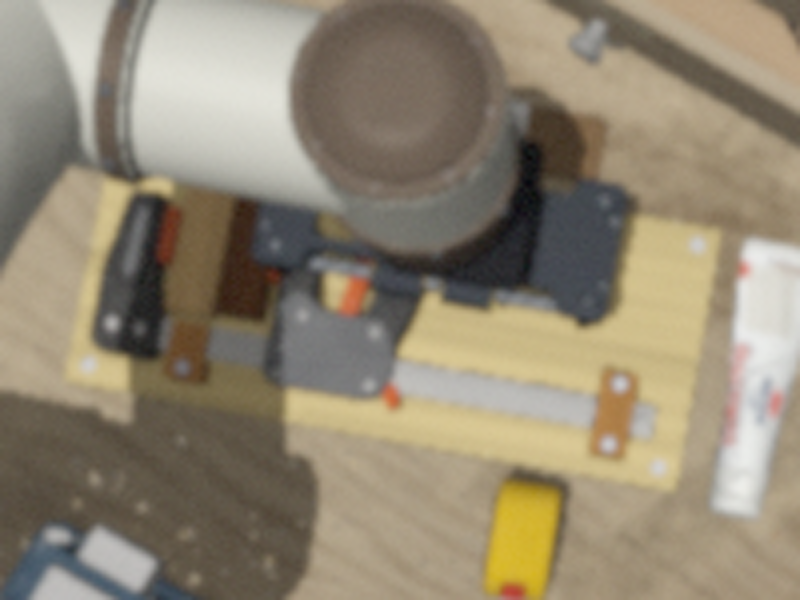

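The jaw pad (top crop 275,275) is almost touching the dark strip (240,255). I'll keep pushing gently and watch the force.

{"method": "move_arm", "body": {
  "series": [
    [[0,0,0,0.02,0.08,0,0]]
  ]
}}

```text
time_s: 14.02
tcp_pos: [0.5943, -0.2767, 0.0921]
ee_rot: [[0.002, 0.171, 0.985], [-0.006, 0.985, -0.171], [-1.0, -0.006, 0.003]]
wrist_force: [-3.2, -22.4, -3.3]
gripper_width: 0.001
```

{"method": "move_arm", "body": {
  "series": [
    [[0,0,0,0.02,0.08,0,0]]
  ]
}}

```text
time_s: 14.15
tcp_pos: [0.5944, -0.2763, 0.0921]
ee_rot: [[-0.0, 0.172, 0.985], [-0.012, 0.985, -0.171], [-1.0, -0.012, 0.002]]
wrist_force: [-3.8, -25.0, -5.0]
gripper_width: 0.005
```

{"method": "move_arm", "body": {
  "series": [
    [[0,0,0,0.01,0.06,0,0]]
  ]
}}

```text
time_s: 14.28
tcp_pos: [0.5942, -0.2764, 0.0921]
ee_rot: [[-0.001, 0.173, 0.985], [-0.015, 0.985, -0.173], [-1.0, -0.015, 0.002]]
wrist_force: [-1.2, -11.8, -3.0]
gripper_width: 0.008
```

{"method": "move_arm", "body": {
  "series": [
    [[0,0,0,0.01,0.06,0,0]]
  ]
}}

```text
time_s: 14.4
tcp_pos: [0.5943, -0.2761, 0.0921]
ee_rot: [[-0.001, 0.175, 0.985], [-0.019, 0.984, -0.175], [-1.0, -0.019, 0.002]]
wrist_force: [-1.3, -13.5, -2.6]
gripper_width: 0.003
```

{"method": "move_arm", "body": {
  "series": [
    [[0.1,0,0,-0.02,-0.1,0,0],[0,0,0,-0.05,-0.3,0,0],[0,0,0,-0.05,-0.3,0.1,0],[0,0,0,-0.1,-0.6,0.5,0],[0,0,0,-0.5,-0.5,0.6,0],[0,0,0,-0.7,-0.4,0.4,0],[0,0,0,-0.7,-0.4,0.4,0],[0,0,0,-0.7,-0.4,0.4,0],[0,0,0,0,0,0,0],[0,0,0,0,0,0,0]]
  ]
}}

```text
time_s: 15.65
tcp_pos: [0.4185, -0.4671, 0.2438]
ee_rot: [[0.004, 0.177, 0.984], [-0.008, 0.984, -0.177], [-1.0, -0.007, 0.005]]
wrist_force: [-0.4, -0.6, 0.3]
gripper_width: 0.005
```

```bash
cat > chk.py <<'E'
from h import *
import sys
k=sys.argv[1]
b=np.load('board.npz');C,R=b['C'],b['R']
for n,sl in(('side',np.s_[110:230,280:440]),('top',np.s_[90:210,190:350])):
    p,d=cap(n,n+k+'.png')
    a=cv2.imread('pics/'+n+k+'.png')
    cv2.imwrite('pics/'+n+k+'c.png',cv2.resize(a[sl],(800,600),interpolation=cv2.INTER_CUBIC))
    P=pts(n,d);A=P[d>0];L=(A[:,:2]*1000-C)@R
    s=(abs(L[:,0]+135)<50)&(abs(L[:,1]+100)<50)&(A[:,2]>.045)&(A[:,2]<.09)
    if s.sum()>5: print(n,'tape',s.sum(),np.percentile(A[s,2],95).round(4),cv2.minAreaRect(L[s].astype(np.float32)))
    for t in ['dark_strip','pale_strip','bar_clamp_jaw']:
        for q in spotter.trace(n,t)[:1]:
            m=q['mask']&(d>0);X=P[m];l=(X[:,:2]*1000-C)@R;z=X[:,2];l=l[abs(z-.037)<.006]
            if len(l)>5: print(n,t,round(q['conf'],2),np.median(z).round(4),np.median(l,0).round(1),np.percentile(l,[2,98],axis=0).round(1).tolist(),np.round(cv2.minAreaRect(l.astype(np.float32))[2],1))
E
python3 chk.py 8
```

```text
side tape 70 0.0542 ((-128.75091552734375, -119.74236297607422), (8.36125659942627, 63.66268539428711), 89.31790161132812)
side bar_clamp_jaw 0.89 0.0354 [-15.9  18.3] [[-60.4, -19.5], [39.9, 68.2]] 8.4
top tape 380 0.0639 ((-126.58509826660156, -101.25159454345703), (67.35013580322266, 37.639305114746094), 1.2265374660491943)
top dark_strip 0.62 0.0357 [14.6 87.4] [[-24.3, 74.3], [53.2, 100.9]] 89.1
top pale_strip 0.74 0.0357 [ 12.3 116.1] [[-27.9, 102.8], [52.8, 129.6]] 89.4
top bar_clamp_jaw 0.6 0.0372 [-15.1  56.9] [[-57.4, 34.0], [32.9, 75.2]] 10.9
```

View pics/top8c.png

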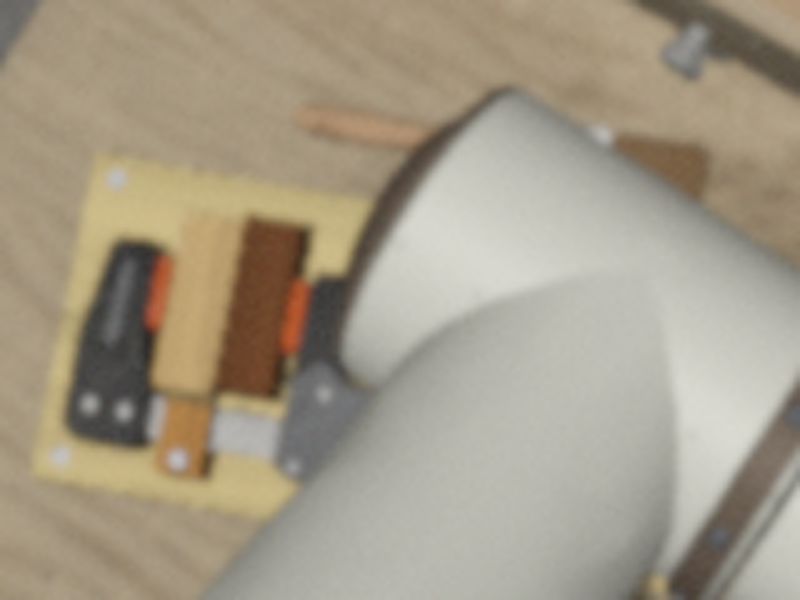

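View pics/side8c.png

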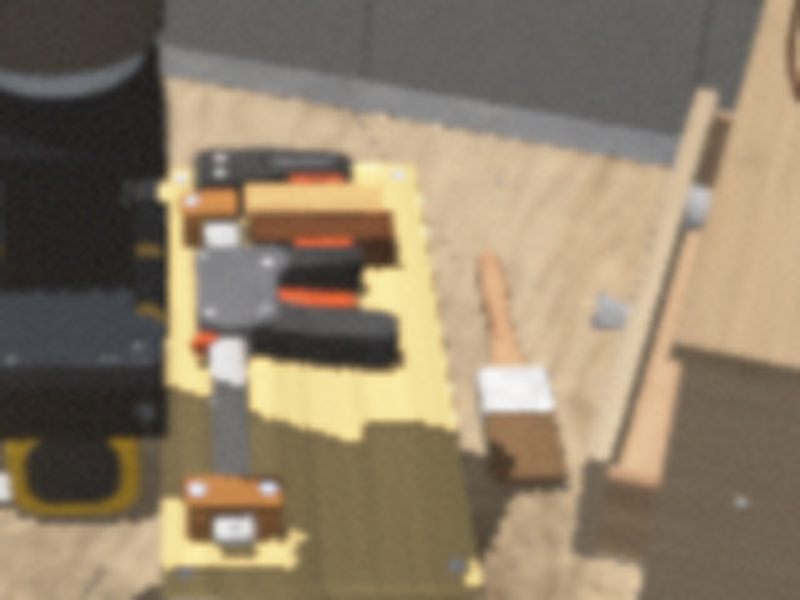

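```bash
python3 -c "
from h import *
print(r.finish_job(), r.sense()['time_s'])"
```

```text
the job is handed in; nothing more can be done
the job is handed in; nothing more can be done
```

The job is handed in at about 16 s of the 45 s allowed. The small tape measure stands on the bench beside the board, and the clamp is closed on both strips.

- **Tape measure:** I gripped it across its thickness, lifted it straight out and stood it on the bench at the board's near side. Its top reads 63–64 mm high, so it is upright. While setting it down I pressed it onto the bench once with about 40 N, before easing off and releasing.
- **Clamp:** I pushed the handle from behind. The force stayed at 2–3 N while it slid, then rose to 22–25 N and the jaw stopped moving.
- **Strips:** From above, the two strips together measure about 55 mm against the nominal 56 mm. Their edges meet and both pads look to be touching, with no gap between them in the picture. The tops are still 36 mm above the bench, so the strips lie flat.
- **Other things:** The tube and brush look unmoved in the pictures. I didn't measure the tube, brush or masking tape again, but no move went near them.

**Checks that failed or disagreed:**
- The two cameras differed by about 3 mm on where the tape measure stood at the start.
- In the last side picture the network missed both strips, and the gripper partly hid the tape measure. The strip and tape-height figures therefore come from the top camera, plus a clear side picture of the tape just after release.
- I never read the clamp joint value directly.

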